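# Hold the nursery pedal bin open

### The job

The blue hairbrush has ended up with its handle under the pedal of the little steel bin: push it out of the way along the table, without picking it up. Then press the pedal all the way down with your fingertips and keep it pressed, so that the lid stands wide open for me to drop the used cotton pads in. Work the lid by the pedal only, leave the bin standing where it is and leave the other things alone; the program finishes while still holding the pedal down.

Things in the scene. Friction and masses are not known exactly. Their poses are not given: they have to be found in the camera images.
- bin: loose round steel pedal bin, black base ring, 1.3 kg, 132 mm across, 180 mm high, upright. Origin: centre of the underside; its -x axis points to the pedal, +x to the lid's hinge (housing ends at x = 85 mm), z up. Inside, a flat lever rocks on a pin at x = -40 mm, z = 23 mm: its front end is the pedal, its rear end lifts a rod that lifts the lid
- bin_pedal (a joint): rocking lever, rad: 0 with the pedal up (lid shut); grows as the pedal is pressed; about 0.25 all the way down, when the rubber buffer under the pedal's tip meets the table: a firm stop. The lid's weight pushes the pedal back up; pressing at the pad takes about 4 to 8 N at first and 2 to 4 N near the bottom
- pedal_pad (a point): centre of the pedal's ribbed black tread. Pedal up: in the bin's frame at x = -118 mm (52 mm in front of the bin's side), y = 0, 34 mm above the table; it drops 20 mm when pressed. Steel pad 42 mm long (tip at x = -139 mm), 44 mm wide, 5 mm thick, rising 0.16 rad to its tip when up; an 18 mm wide bar joins it to the bin. Free height below: 20 mm or more, 17 mm by the bin
- bin_lid (a joint): lid angle, rad: 0 shut, about 1.2 wide open (4.8 times the lever's angle); it is raised by the pedal alone and falls shut when the pedal is let go
- lid_front (a point): front rim of the domed steel lid (131 mm across), above the pedal when shut, 171 mm above the table; the lid's hinge is 144 mm behind it, 168 mm above the table. Opening, the rim swings up and back, away from the pedal
- brush: loose blue hairbrush, 60 g, 170 mm long, flat on its back, bristles up. Origin: mid-length, underside; x along it to the head. Handle (x = -85 to 23 mm) 16 mm wide, 14 mm thick; oval head (x = 21 to 85) 48 mm wide, 25 mm high with bristles; centre of mass x = 20 mm. It starts with the handle crosswise under the pedal, its end just past it; the head lies clear on the bin's +y side
- brush_handle_end (a point): end of the brush's handle, 7 mm above the brush's underside
- bottle: loose empty glass baby bottle with white collar and teat, standing, 56 mm across, 158 mm high, 0.21 kg; origin at the centre of its underside. Leave alone
- pacifier: loose yellow pacifier lying with the teat up, 43 mm across, 37 mm high; origin at the centre of its underside. Leave alone
- nail_file: loose stainless nail file with a white grip, lying flat, 151 mm long, 14 mm wide, 4 to 6 mm thick; origin in the middle, on the underside, x along it towards the tip. Leave alone
- lamp: loose white ceramic night lamp with a cream mushroom shade and a brass toggle, 124 mm across, 171 mm high, 0.9 kg; origin at the centre of its underside. Leave alone
Not all that is in view belongs to the job. What is shaped like the bin but turquoise is not meant.

How it is judged:
By the outcome, as a careful person would: the job done as asked, in the order asked, and still so for the second after the job is handed in, while the arm keeps its last pose, push and grip.
It also fails if it takes over 40 s, if anything falls off the work surface, if the arm or the gripper's body presses on something with over 40 N, if the wrist force passes 120 N, or if a joint passes its speed limit or range.

### The arm

A 6-joint arm with a two-finger parallel gripper is mounted at the origin on the work surface. World frame = base frame: x ahead of the robot, y to its left, z up, the work surface at z = 0. Lengths are in m, angles in rad, forces in N, time in s.
With the tool pointing down it reaches from about 0.325 to 0.775 m from the base axis. Payload 5.5 kg.
Tool frame: the origin (TCP) lies at the very end of the fingers, on their centre line; the grasp point (between the pads) lies 19 mm behind it (env.pinch_z is the distance from the TCP to the grasp point, in m); z points along the fingers, y is the line along which they close (so a half turn about z gives the same grasp; the last joint's range is limited). The gripper opens to 88 mm and grips with 3 to 60 N. Pads are 20 mm wide; open, the fingers measure 115 mm over their backs; the gripper's body (75 mm by 178 mm) begins 61 mm behind the grasp point.
Start: joints at [-1.277, 0.091, 1.231, -0, 1.82, -0.057], TCP at [0.206, -0.563, 0.223] pointing down, gripper open.
Joint ranges: [-2.87, 2.87], [-0.86, 2.18], [0.17, 2.46], [-1.51, 4.65], [0.06, 2.69], [-2.65, 2.65]. Speed limits (rad/s): [2.57, 2.57, 3.01, 3.14, 3.14, 3.14].

### API

Orientations are given as a unit quaternion [x, y, z, w].
In Python, from rig import env gives the robot as it stands.
- The arm moves only by the tool play_rows, never from a script. Its argument "motion" is one flat list of numbers, 4 for each row, row after row: the shift along the tool's x, y, z in cm, then the turn about the tool's z in rad. A call has 1 to 5 rows; each row shifts and turns the commanded pose from where the row before left it, along the tool's axes as they then stand; what a row does not reach is not made up. A row lasts 1/8 s, in which the tool goes at most 62.5 mm and 10.7 degrees, less where a joint would pass 70% of its speed; a pose out of reach is approached as far as the arm can. A call with a gripper value outside its range is refused whole. "jaw" is the closure, from 0 (fully open) to 1 (shut), set as the call begins (left out, the last holds). The fingers move at their own pace and stop on an object; the grip force is fixed at half the most. Time passes only in rows, so rows that do not move let the fingers close. It gives the time, the measured TCP pose, the force and the opening at its end, in the units of the state.
- env.get_state(): the state, without advancing time (a new reading comes with each control period).
- env.grab_frame(name): name is "side" or "top" or "wrist"; returns a dict with "color" (420x560x3 uint8, red, green, blue), "fx", "fy", "cx", "cy" (pixels), "dist_coeffs" ([k1, k2, p1, p2, k3] as OpenCV has them; the pictures are not rectified), "extrinsics" (4x4, takes a point from world to camera coordinates); the wrist camera has in their place "T_tool_cam" (4x4, takes a point from camera to tool coordinates, whose origin is the TCP and whose axes are the flange's). Camera axes: x right, y up, looking along -z (the intrinsics and any distortion apply to the point x, -y, -z); pixel columns grow to the right and rows downward; lengths in m; the calibration is good to about 2 mm. A picture is of the moment at which its call begins: read the wrist's pose just before it. There is no depth.
- env.hand_in(): hands the job in, once; it reports no verdict.
The state is a dict: "clock": time; "joint_positions": joint angles; "dq": joint speeds; "tau": joint torques, N m; "ee_pos": TCP position; "eef_rot": TCP orientation; "contact_force": force on the tool from outside, world axes, zero at the start; "torque": the same for the moment, N m; "gripper_width": finger opening in m.
Only numpy, scipy, OpenCV 4.12 (cv2) and the standard library are available. Lean on these libraries where they do the work, as an engineer would, in place of code of your own. Each camera call takes 0.05 s, during which the arm holds its last target. There are 200 camera calls.

## Working session

There is one attempt and no reset: what is moved stays moved. The work goes in short steps, Python scripts to look and compute and a tool call to move; the robot and the scene stay as the last step left them, time stands still between calls to the robot, and variables do not carry over. Pictures are saved under pics/ and viewed, on a budget of 10 in all, crops included, one or two more only if the job needs it, and the job is handed in when it is done.

Besides the shell and the picture viewer there is one more tool, called after ">>>" by a JSON object that holds its "method" and its "body". play_rows: Moves the arm, as the interface text tells. Its arguments: {"type":"object","properties":{"motion":{"type":"array","items":{"type":"number"}},"jaw":{"type":"number"}},"required":["motion"]}

```bash
mkdir -p pics
cat > h.py <<'E'
import numpy as np, cv2, pickle
from rig import env
def snap(n,tag):
    s=env.get_state(); f=env.grab_frame(n); f['state']=s
    pickle.dump(f,open(f'pics/{tag}.pkl','wb')); cv2.imwrite(f'pics/{tag}.png',f['color'][:,:,::-1]); return f
def load(t): return pickle.load(open(f'pics/{t}.pkl','rb'))
def cam(f):
    K=np.array([[f['fx'],0,f['cx']],[0,f['fy'],f['cy']],[0,0,1.]]); return K,np.array(f['dist_coeffs'],float)
def w2c(f):
    if 'extrinsics' in f: return np.array(f['extrinsics'])
    from scipy.spatial.transform import Rotation as R
    T=np.eye(4); T[:3,:3]=R.from_quat(f['state']['eef_rot']).as_matrix(); T[:3,3]=f['state']['ee_pos']
    return np.linalg.inv(T@np.array(f['T_tool_cam']))
def ray(f,px,z):
    K,d=cam(f); E=w2c(f); out=[]
    for (u,v),zz in zip(px,np.broadcast_to(z,len(px))):
        p=cv2.undistortPoints(np.array([[[u,v]]],float),K,d)[0,0]
        r=E[:3,:3].T@np.array([p[0],-p[1],-1]); c=-E[:3,:3].T@E[:3,3]
        out.append(c+r*(zz-c[2])/r[2])
    return np.array(out)
def proj(f,P):
    K,d=cam(f); E=w2c(f); q=(E[:3,:3]@np.array(P,float).T).T+E[:3,3]
    q=q*[1,-1,-1]
    return cv2.projectPoints(q,np.zeros(3),np.zeros(3),K,d)[0][:,0]
E
python3 - <<'E'
from h import *
a=snap('top','t0');b=snap('side','s0')
for t,f in(('t0',a),('s0',b)): cv2.imwrite(f'pics/{t}b.png',cv2.resize(f['color'][:,:,::-1],(800,600),interpolation=cv2.INTER_CUBIC))
s=env.get_state();print(s)
E
```

```text
{'clock': 0.1, 'joint_positions': array([-1.27671261e+00,  9.17720302e-02,  1.23176405e+00,  8.60673557e-06,
        1.81977864e+00, -5.67268524e-02]), 'dq': array([ 0.001773  , -0.00182237, -0.00329348,  0.00047905,  0.00201266,
        0.00091928]), 'tau': array([ 2.77870546e-03, -4.47855234e+01, -4.07571423e+01,  7.00639025e-02,
        2.83530360e-02, -1.16258921e-04]), 'ee_pos': array([ 0.20610582, -0.56321222,  0.22162765]), 'eef_rot': array([ 9.84655345e-01,  1.74508195e-01, -9.78043266e-05, -8.55472240e-04]), 'contact_force': array([-0.23122737,  0.4296121 ,  0.68810828]), 'torque': array([ 0.01094546,  0.00832358, -0.0006272 ]), 'gripper_width': 0.08777875872366081}
```

View pics/t0b.png

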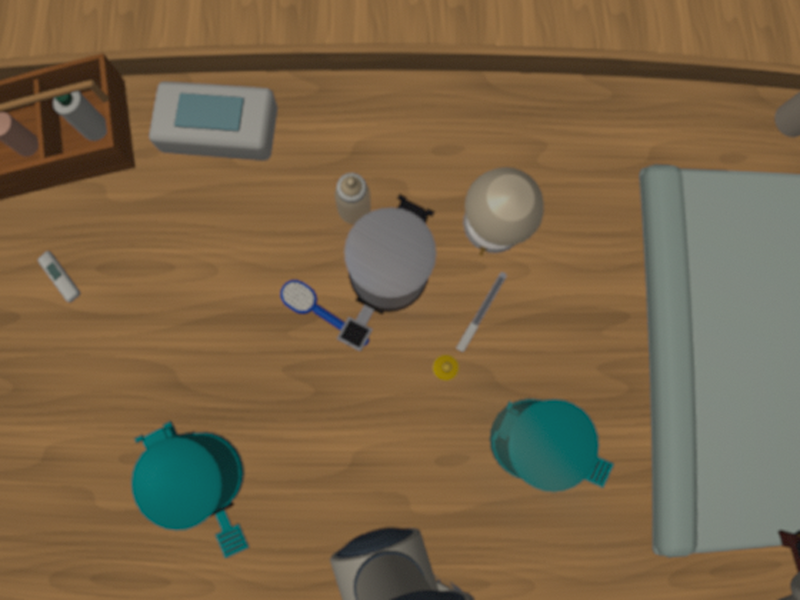

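View pics/s0b.png

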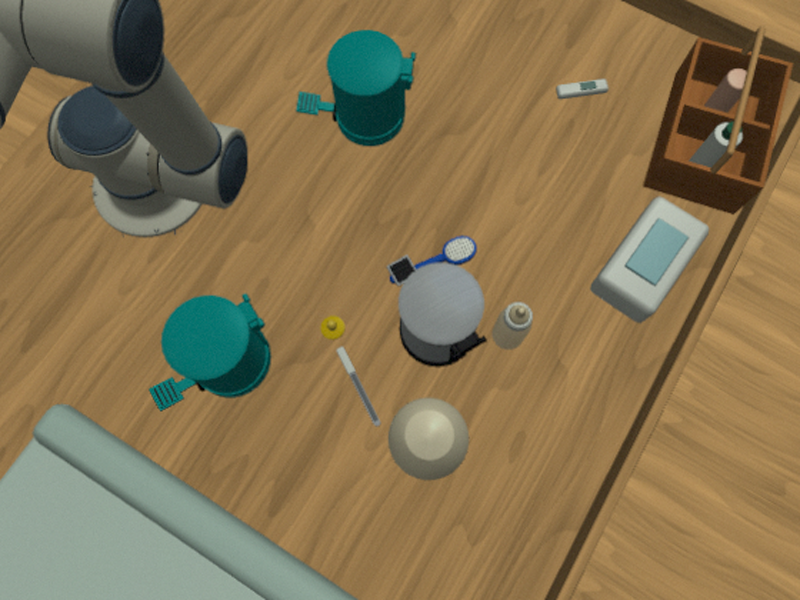

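The steel bin at top (390,255) / side (440,310) is the one meant. The bins at top (180,480) and (555,445) are turquoise decoys. The blue brush lies at top (298,297)→(365,343), with its handle under the pedal (355,333). I'll confirm in one enlarged crop.

Run:
```python
from h import *
a=load('t0');b=load('s0')
A=a['color'][130:260,180:310,::-1];B=b['color'][150:280,250:380,::-1]
im=np.hstack([cv2.resize(A,(400,400),interpolation=cv2.INTER_CUBIC),cv2.resize(B,(400,400),interpolation=cv2.INTER_CUBIC)])
cv2.imwrite('pics/c0.png',im)
k=.7
print('pad top',ray(a,[(355*k,333*k)],.037),'side',ray(b,[(402*k,270*k)],.037))
print('lid top',ray(a,[(390*k,253*k)],.176),'side',ray(b,[(441*k,303*k)],.176))
print('hinge top',ray(a,[(416*k,209*k)],.16),'side',ray(b,[(468*k,347*k)],.13))
print('brush head',ray(a,[(298*k,297*k)],.02),ray(b,[(460*k,250*k)],.02))
print('bottle,lamp,pac,file',ray(a,[(352*k,182*k),(505*k,200*k),(446*k,367*k),(461*k,348*k),(503*k,276*k)],[.15,.16,.03,.005,.005]))
```

```text
pad top [[0.49930235 0.09050008 0.037     ]] side [[0.50104796 0.09019662 0.037     ]]
lid top [[0.60062289 0.03660914 0.176     ]] side [[0.60544523 0.0349209  0.176     ]]
hinge top [[ 0.6694974 -0.0017864  0.16     ]] side [[0.67228766 0.008137   0.13      ]]
brush head [[0.55981447 0.18427436 0.02      ]] [[0.56704136 0.18178643 0.02      ]]
bottle,lamp,pac,file [[ 0.7134805   0.0921965   0.15      ]
 [ 0.68411244 -0.13325416  0.16      ]
 [ 0.44499904 -0.05498845  0.03      ]
 [ 0.47713691 -0.08244836  0.005     ]
 [ 0.59718812 -0.15485336  0.005     ]]
```

View pics/c0.png

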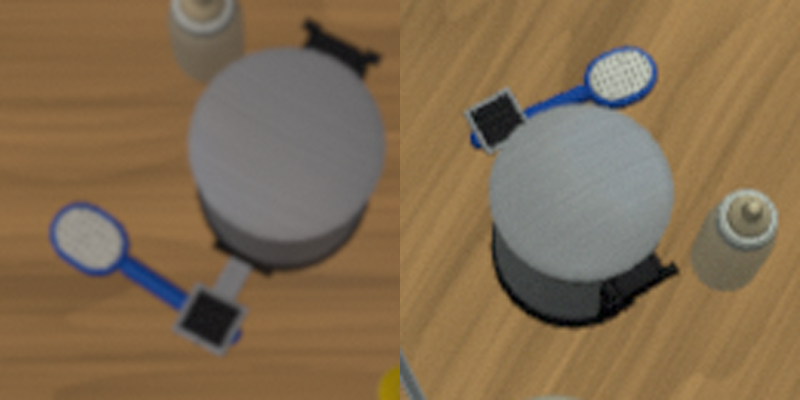

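Run:
```python
from h import *
a=load('t0');b=load('s0')
s=.325
T=lambda p:(180+p[0]*s,130+p[1]*s); S=lambda p:(250+(p[0]-400)*s,150+p[1]*s)
pt=[(237,338),(88,238),(125,266)]; ps=[(476,143),(620,77),(588,95)]
z=[.007,.02,.012]
P=(ray(a,[T(p) for p in pt],z)+ray(b,[S(p) for p in ps],z))/2
print(ray(a,[T(p) for p in pt],z)-ray(b,[S(p) for p in ps],z))
pad=(ray(a,[T((210,319))],.037)+ray(b,[S((497,120))],.037))[0,:2]/2
lid=np.array([.603,.0358])
u=lid-pad;print('pad',pad,np.linalg.norm(u));u/=np.linalg.norm(u);v=np.array([-u[1],u[0]])
th=np.degrees(np.arctan2(u[1],u[0]));print('yaw',th); c=pad+.118*u;print('binc',c)
B=(P[:,:2]-c)@np.array([u,v]).T;print('handle end, head, neck bin frame',B)
for q in[(-.085,.085),(-.085,.08),(-.16,.12),(-.118,0),(-.125,0)]: print(q,c+q[0]*u+q[1]*v)
f=env.grab_frame('wrist');print(np.round(f['T_tool_cam'],3))
```

```text
[[-0.005114   -0.00125253  0.        ]
 [-0.00487076  0.00323076  0.        ]
 [-0.00941507  0.00051788  0.        ]]
pad [0.49965177 0.09071298] 0.11703116167025608
yaw -27.983467483838794
binc [0.60385556 0.0353454 ]
handle end, head, neck bin frame [[-0.11894929 -0.02150186]
 [-0.10472866  0.11119102]
 [-0.10842389  0.07951135]]
(-0.085, 0.085) [0.56867693 0.15029089]
(-0.085, 0.08) [0.56633085 0.14587547]
(-0.16, 0.12) [0.51886829 0.21639005]
(-0.118, 0) [0.49965177 0.09071298]
(-0.125, 0) [0.49347019 0.0939975 ]
[[ 0.     0.965  0.261  0.072]
 [ 1.     0.    -0.001 -0.001]
 [-0.001  0.261 -0.965 -0.163]
 [ 0.     0.     0.     1.   ]]
```

>>> {"method": "play_rows", "body": {"motion": [0,0,-4,0,2,-1.8,-3,0,4,-3.7,0,0,4,-3.7,0,0,4,-3.7,0,0], "jaw": 1}}

```text
clock: 0.78
ee_pos: [0.2938, -0.3927, 0.2923]
eef_rot: [0.985, 0.174, 0.0, -0.0]
contact_force: [0.6, 0.7, 0.4]
gripper_width: 0.0416
```

>>> {"method": "play_rows", "body": {"motion": [4,-3.7,0,0,4,-3.7,0,0,4,-3.7,0,0,4,-3.7,0,0,4,-3.7,0,0]}}

```text
clock: 1.4
ee_pos: [0.418, -0.15, 0.2925]
eef_rot: [0.985, 0.174, 0.0, 0.0]
contact_force: [1.3, -0.4, 0.1]
gripper_width: 0.0006
```

>>> {"method": "play_rows", "body": {"motion": [4,-3.7,0,0,4,-3.7,0,0,4,-3.7,0,0,4,-3.7,0,0,4,-3.7,0,0]}}

```text
clock: 2.02
ee_pos: [0.5423, 0.0925, 0.2924]
eef_rot: [0.985, 0.175, -0.0, 0.0]
contact_force: [0.2, -0.2, 0.7]
gripper_width: 0.0008
```

>>> {"method": "play_rows", "body": {"motion": [0,0,0,-0.18,0,0,0,-0.18,0,0,0,-0.18,0,0,0,-0.18,0,0,0,-0.18]}}

```text
clock: 2.65
ee_pos: [0.5418, 0.0907, 0.2922]
eef_rot: [0.809, 0.588, -0.0, -0.0]
contact_force: [0.2, -0.8, -0.1]
gripper_width: 0.0004
```

>>> {"method": "play_rows", "body": {"motion": [0,0,0,-0.18,0,0,0,-0.18,0,0,0,-0.18,0,0,0,-0.08,0,0,0,0]}}

```text
clock: 3.28
ee_pos: [0.5418, 0.0907, 0.2923]
eef_rot: [0.594, 0.805, -0.0, -0.0]
contact_force: [0.2, -0.2, -0.4]
gripper_width: 0.0
```

>>> {"method": "play_rows", "body": {"motion": [4,4.2,0,0,0,0,0,0]}}

```text
clock: 3.52
ee_pos: [0.5707, 0.1436, 0.2901]
eef_rot: [0.593, 0.805, -0.001, -0.002]
contact_force: [0.9, -0.4, -0.9]
gripper_width: 0.0006
```

Run:
```python
from h import *
f=snap('wrist','w1'); s=f['state'];print(s['ee_pos'],s['eef_rot'])
from scipy.spatial.transform import Rotation as R
Rm=R.from_quat(s['eef_rot']).as_matrix()
im=cv2.resize(f['color'][:,:,::-1],(800,600),interpolation=cv2.INTER_CUBIC)
k=800/560
for z in(.004,.085):
    w,h=(.010,.0135) if z<.05 else (.0375,.089)
    c=[s['ee_pos']*[1,1,0]+[0,0,z]+Rm@np.array([a*w,b*h,0]) for a,b in((1,1),(1,-1),(-1,-1),(-1,1))]
    cv2.polylines(im,[np.int32(proj(f,c)*k)],True,(0,0,255) if z<.05 else (0,255,255),1)
u=np.array([.883,-.469,0]);v=np.array([.469,.883,0]);C=np.array([.6039,.0353,0])
t=np.linspace(0,6.3,60)
for z in(.0,.17): cv2.polylines(im,[np.int32(proj(f,[C+.066*(np.cos(q)*u+np.sin(q)*v)+[0,0,z] for q in t])*k)],True,(0,255,0),1)
cv2.imwrite('pics/w1b.png',im)
```

```text
[0.5706902  0.14362005 0.29008068] [ 0.59305041  0.80516313 -0.00109196 -0.00153215]
```

View pics/w1b.png

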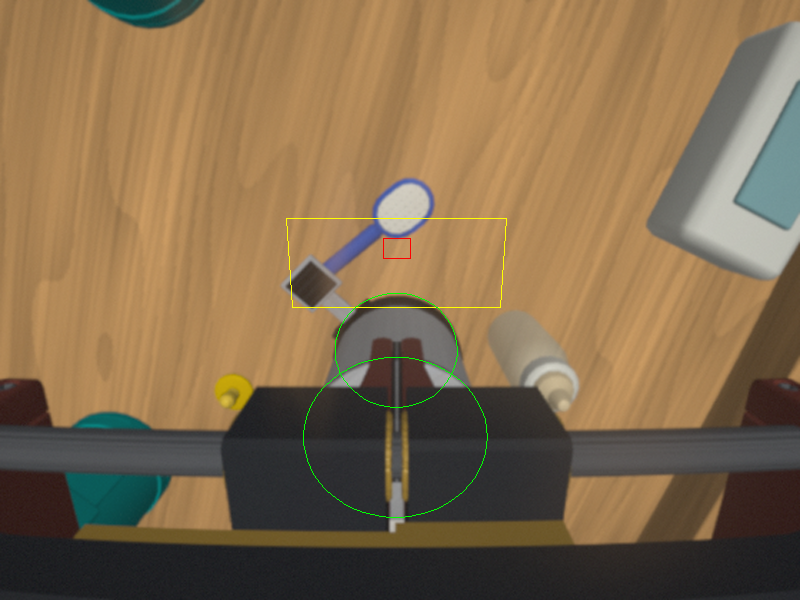

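The wrist view shows the fingertip footprint (397,248) just clear of the handle and head, on the bin side. The gripper body also clears the bin (its ring edge is at row 296). Descending now.

>>> {"method": "play_rows", "body": {"motion": [0,0,5,0,0,0,5,0,0,0,5,0,0,0,5,0,0,0,4,0]}}

```text
clock: 4.2
ee_pos: [0.5692, 0.1402, 0.0509]
eef_rot: [0.594, 0.804, -0.0, -0.0]
contact_force: [0.5, -0.0, 0.1]
gripper_width: 0.0005
```

>>> {"method": "play_rows", "body": {"motion": [0,0,2.5,0,0,0,1.5,0,0,0,0.5,0,0,0,0,0]}}

```text
clock: 4.7
ee_pos: [0.5706, 0.1412, 0.0086]
eef_rot: [0.594, 0.805, 0.0, 0.0]
contact_force: [-0.0, -0.4, 0.2]
gripper_width: 0.0003
```

>>> {"method": "play_rows", "body": {"motion": [0.8,-0.6,0,0,0.8,-0.6,0,0,0.8,-0.6,0,0,0.8,-0.6,0,0,0.8,-0.6,0,0]}}

```text
clock: 5.32
ee_pos: [0.529, 0.1712, 0.0077]
eef_rot: [0.593, 0.805, 0.0, 0.0]
contact_force: [-0.2, 0.1, 0.4]
gripper_width: 0.0002
```

>>> {"method": "play_rows", "body": {"motion": [0.8,-0.6,0,0,0.8,-0.6,0,0,1,-0.3,0,0,1,-0.3,0,0,0,0,0,0]}}

```text
clock: 5.95
ee_pos: [0.5014, 0.2006, 0.0076]
eef_rot: [0.593, 0.805, 0.0, -0.0]
contact_force: [-0.2, -0.2, 0.1]
gripper_width: 0.0004
```

Run:
```python
from h import *
a=snap('top','t2');b=snap('side','s2')
A=a['color'][130:290,150:310,::-1];B=b['color'][110:270,240:400,::-1]
cv2.imwrite('pics/c2.png',np.hstack([cv2.resize(X,(400,400),interpolation=cv2.INTER_CUBIC) for X in(A,B)]))
```

```text
(no output)
```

View pics/c2.png

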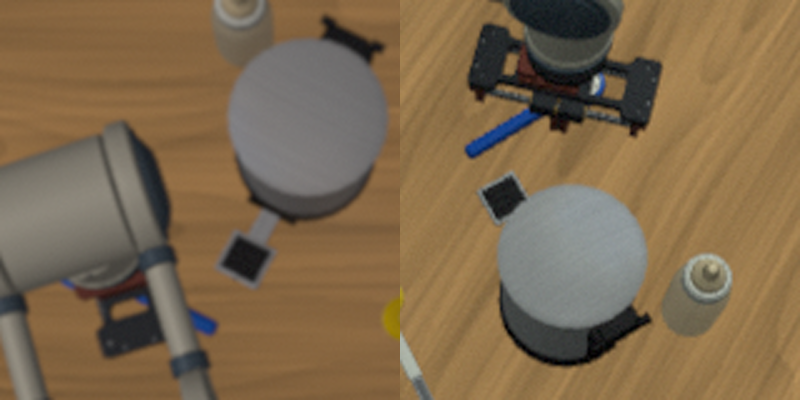

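Brush handle is now clear of the pedal: its end is at crop (210,326), and the pedal's near corner at (241,285). The pad pixel (249,233) is unchanged, so the bin hasn't moved. Now I'll back off, lift and turn towards the pedal.

>>> {"method": "play_rows", "body": {"motion": [-0.5,0,0,0,0,0,-3,0,0,0,-5,0,0,0,-4,-0.15,0,0,0,-0.15]}}

```text
clock: 6.68
ee_pos: [0.5056, 0.195, 0.1325]
eef_rot: [0.465, 0.885, 0.003, 0.003]
contact_force: [-0.5, 0.0, -0.2]
gripper_width: 0.0006
```

>>> {"method": "play_rows", "body": {"motion": [0,0,0,-0.16,0,0,0,-0.16,0,0,0,-0.16,-2.1,-4.7,0,0,-2.1,-4.7,0,0]}}

```text
clock: 7.3
ee_pos: [0.496, 0.0909, 0.1275]
eef_rot: [0.242, 0.97, -0.0, 0.0]
contact_force: [0.5, 0.0, -0.4]
gripper_width: 0.0006
```

>>> {"method": "play_rows", "body": {"motion": [0,0,0,0,0,0,0,0]}}

```text
clock: 7.55
ee_pos: [0.4962, 0.0922, 0.1277]
eef_rot: [0.244, 0.97, 0.0, 0.0]
contact_force: [-0.2, 0.0, 0.1]
gripper_width: 0.0003
```

Run:
```python
from h import *
f=snap('wrist','w3'); s=f['state'];print(s['ee_pos'],s['eef_rot'])
from scipy.spatial.transform import Rotation as R
Rm=R.from_quat(s['eef_rot']).as_matrix()
im=cv2.resize(f['color'][:,:,::-1],(800,600),interpolation=cv2.INTER_CUBIC)
c=[s['ee_pos']*[1,1,0]+[0,0,.036]+Rm@np.array([a*.01,b*.0135,0]) for a,b in((1,1),(1,-1),(-1,-1),(-1,1))]
cv2.polylines(im,[np.int32(proj(f,c)*800/560)],True,(0,0,255),1)
cv2.imwrite('pics/w3b.png',im)
```

```text
[0.49623385 0.09219649 0.12773593] [2.43500111e-01 9.69900821e-01 2.99459433e-04 5.40414833e-05]
```

View pics/w3b.png

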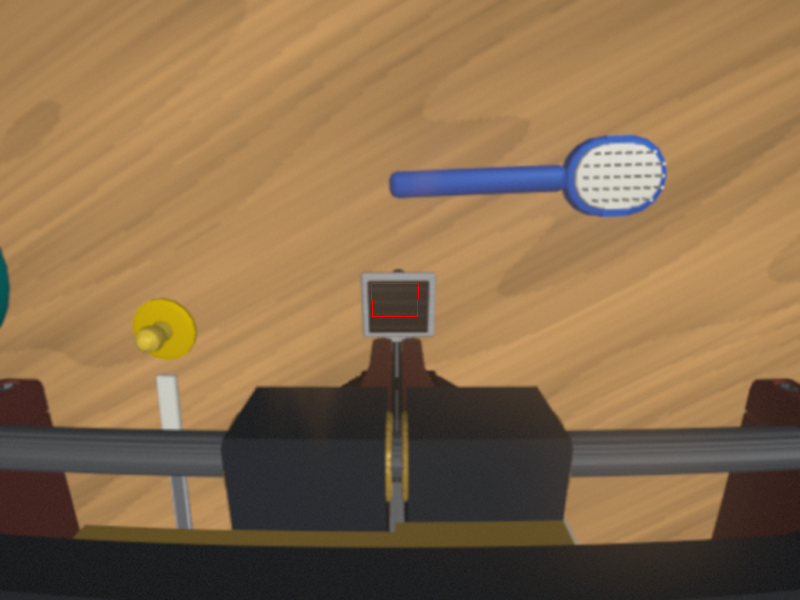

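The brush (390–665, 175) lies well clear of the pedal. The press footprint (395,299) is on the pad (centre 399,305), so it needs about 2 mm of tool +y. Pressing gently now.

>>> {"method": "play_rows", "body": {"motion": [0,0.2,3,0,0,0,3,0,0,0,2,0,0,0,0.5,0,0,0,0,0]}}

```text
clock: 8.22
ee_pos: [0.4972, 0.0944, 0.0431]
eef_rot: [0.243, 0.97, 0.0, 0.0]
contact_force: [0.3, 0.6, -0.4]
gripper_width: 0.0004
```

>>> {"method": "play_rows", "body": {"motion": [0,0,0.3,0,0,0,0.3,0,0,0,0.3,0,0,0,0.3,0,0,0,0,0]}}

```text
clock: 8.85
ee_pos: [0.497, 0.0943, 0.0308]
eef_rot: [0.243, 0.97, 0.0, 0.0]
contact_force: [-1.5, 2.2, 4.1]
gripper_width: 0.0002
```

>>> {"method": "play_rows", "body": {"motion": [0,0,0.3,0,0,0,0.3,0,0,0,0.3,0,0,0,0,0,0,0,0,0]}}

```text
clock: 9.48
ee_pos: [0.497, 0.094, 0.0216]
eef_rot: [0.243, 0.97, -0.0, -0.0]
contact_force: [-1.1, 1.5, 2.7]
gripper_width: 0.0007
```

>>> {"method": "play_rows", "body": {"motion": [0,0,0.2,0,0,0,0.2,0,0,0,0.1,0,0,0,0,0]}}

```text
clock: 9.98
ee_pos: [0.4971, 0.0938, 0.0164]
eef_rot: [0.243, 0.97, -0.0, 0.0]
contact_force: [0.6, 0.9, 1.0]
gripper_width: 0.0006
```

>>> {"method": "play_rows", "body": {"motion": [0,0,0.1,0,0,0,0,0]}}

```text
clock: 10.22
ee_pos: [0.497, 0.0939, 0.0155]
eef_rot: [0.243, 0.97, -0.0, 0.0]
contact_force: [0.8, -0.4, 2.0]
gripper_width: 0.0005
```

>>> {"method": "play_rows", "body": {"motion": [0,0,0.1,0,0,0,0,0]}}

```text
clock: 10.48
ee_pos: [0.4971, 0.0939, 0.015]
eef_rot: [0.243, 0.97, -0.0, 0.0]
contact_force: [-0.5, -0.5, 4.1]
gripper_width: 0.0006
```

>>> {"method": "play_rows", "body": {"motion": [0,0,0.1,0,0,0,0,0]}}

```text
clock: 10.72
ee_pos: [0.4972, 0.0939, 0.0148]
eef_rot: [0.243, 0.97, -0.0, 0.0]
contact_force: [-2.9, -1.9, 8.1]
gripper_width: 0.0006
```

>>> {"method": "play_rows", "body": {"motion": [0,0,0.1,0,0,0,0,0,0,0,0,0]}}

```text
clock: 11.1
ee_pos: [0.4973, 0.0939, 0.0146]
eef_rot: [0.243, 0.97, -0.0, 0.001]
contact_force: [-4.4, -1.8, 12.5]
gripper_width: 0.0006
```

Run:
```python
from h import *
a=snap('top','t4');b=snap('side','s4')
A=a['color'][100:300,150:350,::-1];B=b['color'][110:310,200:400,::-1]
cv2.imwrite('pics/c4.png',np.hstack([cv2.resize(X,(400,400),interpolation=cv2.INTER_CUBIC) for X in(A,B)]))
```

```text
(no output)
```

View pics/c4.png

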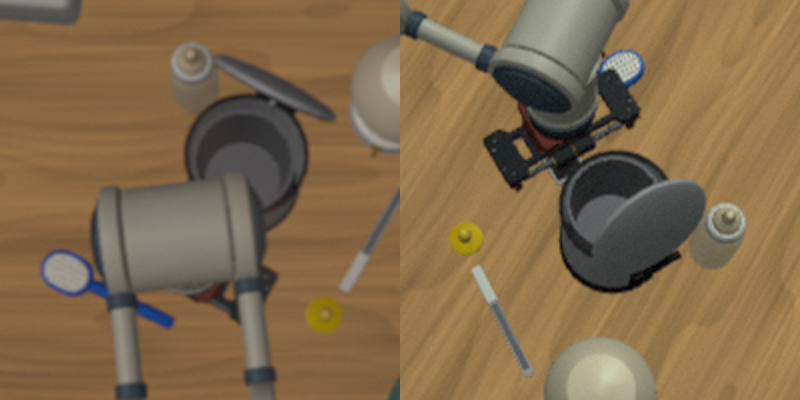

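The lid stands wide open (top crop (275,88), side crop (650,235)). The bin, bottle, lamp, pacifier and file are in place, and the brush is clear. Handing in.

Run:
```python
from rig import env
s=env.get_state();print(s['clock'],s['ee_pos'],s['contact_force']);print(env.hand_in())
```

```text
11.2 [0.49726784 0.0938623  0.01456269] [-5.30233199 -1.44415074 13.29875924]
the job is handed in; nothing more can be done
None
```

The lid is standing wide open and the arm is still holding the pedal down; the job was handed in at 11.2 s.

- **Brush:** I pushed it along the table with closed fingertips, without picking it up. Its handle ended well clear of the pedal.
- **Pedal:** I pressed it to its firm stop. My last reading was about 13 N downward on the pad with the fingertips at z = 14.6 mm. There was also a steady sideways force of about 5 N.
- **Bin and other things:** In the last top and side pictures the bin, bottle, lamp, pacifier and nail file look to be where they were. I measured the bin only after the brush push, when the pedal hadn't moved; after the press I judged by eye.

No check failed. I did not measure the lid angle; "wide open" is from the pictures and from the pedal being at its stop.

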